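# Verify a hand-held test reader on its check cassette

## Robot

A 7-joint arm with a two-finger parallel gripper is mounted at the origin on a cart in front of the work surface, level with it; the furniture and walls round the work are solid. World frame = base frame: x ahead of the robot, y to its left, z up, the work surface at z = 0. Lengths are in m, angles in rad, forces in N, time in s.
With the tool pointing down it reaches from about 0.4 to 0.85 m from the base axis. Payload 10.4 kg.
Tool frame: the origin (TCP) lies on the centre line of the jaws, within the pads' length; the fingertips stand 14 mm ahead of it and the grasp point (between the pads) lies 5 mm behind it (manip.tip_reach is the distance from the TCP to the fingertips, in m); z points along the fingers, y is the line along which they close (so a half turn about z gives the same grasp; the last joint's range is limited). The gripper opens to 85 mm and grips with 20 to 120 N. Pads are 22 mm wide; open, the fingers measure 114 mm over their backs; the gripper's body (76 mm by 85 mm) begins 54 mm behind the grasp point. The pads swing forward as they close: fully open they stand 13 mm farther back than shut.
Start: joints at [-1.212, 0.332, -0.065, 1.46, 0.022, 1.35, -0.088], TCP at [0.233, 0.58, 0.245] pointing down, gripper open.
Joint ranges: [-2.6, 2.6], [-0.5, 2.12], [-1.47, 1.34], [0.16, 2.42], [-1.27, 4.41], [0.06, 2.06], [-2.6, 2.6]. Speed limits (rad/s): [2.22, 2.22, 2.79, 2.79, 3.14, 3.14, 3.14].

## Interface

Orientations are given as a unit quaternion [x, y, z, w].
In Python, from workcell import manip gives the robot as it stands.
- The arm moves only by the shell command python3 -m pendant 'ROWS' [FORCE]. ROWS is JSON, a list of rows, each a list of 7 numbers: the shift along the tool's x, y, z in units of 50 mm (1.0 is 50 mm), then the turn, a rotation vector about the tool's x, y, z in units of 8 degrees (1.0 is 8 degrees), then the opening, from -1 (shut) to 1 (fully open), so that 0 is half open. In form: [[dx, dy, dz, ax, ay, az, jaw], ...]. A call has exactly 10 rows; each row is the pose to reach, as a shift and turn from the pose commanded when the call began, along the tool's axes at that moment; what a row does not reach only later rows make up. A row lasts 1/8 s, in which the tool goes at most 62.5 mm and 10.7 degrees, less where a joint would pass 70% of its speed; a pose out of reach is approached as far as the arm can. A call with a gripper value outside its range is refused whole. The fingers move at their own pace and stop on an object; FORCE is the grip in N (left out, the last holds). Time passes only in rows, so rows that repeat a pose let the fingers close, or fill a call up. It gives the time, the measured TCP pose, the force, the opening and the grip force at its end, in the units of the state.
- manip.get_obs(): the state, without advancing time (a new reading comes with each control period).
- manip.camera(name): name is "scene" or "top"; returns (picture, depth): 400x640x3 uint8, red, green, blue; 400x640 float32, m along the optical axis (not along the pixel's ray), 0 where there is no reading.
- manip.get_calibration(name): a dict with "fx", "fy", "cx", "cy" (pixels), "xyz" and "orientation" of the camera in the world. Camera axes: x right, y up, looking along -z (the intrinsics and any distortion apply to the point x, -y, -z); pixel columns grow to the right and rows downward; lengths in m; the calibration is good to about 2 mm. A picture is of the moment at which its call begins. get_calibration takes no time and is no camera call.
- manip.hand_in(): hands the job in; it is judged then, once.
Trained networks look in the newest picture that a camera, given by its name, has taken for a name from the list of things; names that differ only in an ending like _2 or _b are one class to them, and where a whole thing is asked for, a point or a joint stands for the part that bears it (a point fixed in the world has none). Each returns a list of dicts, best first, with "p" (0 to 1); they miss things now and then, are a little off and sometimes report something else, mostly with a low value. They report only what shows in the picture. A call takes as long as a camera call. They do not tell look-alikes from the thing itself.
- manip.find_in(thing, camera): "box" ([left, top, right, bottom] in pixels, round what is visible of it).
- manip.trace(thing, camera): "pixels" (400x640 bool, what is visible of it) and "box" ([left, top, right, bottom] in pixels, round what is visible of it).
- manip.tip_of(thing, camera): "pixel" ([column, row] in pixels: a listed point, or the origin of a listed thing).
The state is a dict: "clock": time; "joint_pos": joint angles; "joint_velocities": joint speeds; "tau": joint torques, N m; "position": TCP position; "ee_rot": TCP orientation; "ft_force": force on the tool from outside, world axes, zero at the start; "torque": the same for the moment, N m; "grip_width": opening from 0.0 (shut) to 1.0 (fully open); "grasp_force": force on a finger pad.
Only numpy, scipy, OpenCV 4.12 (cv2) and the standard library are available. Lean on these libraries where they do the work, as an engineer would, in place of code of your own. Each camera call takes 0.05 s, during which the arm holds its last target. There are 200 camera calls.

## Task

Do the daily check of the hand-held test reader: lay the blue check cassette flat in the empty lane of the three-lane reading tray, its result window at the same end as its neighbours' windows. Then lift the reader out of its cradle and hold it upright on that cassette, its black spring hood centred over the result window and in line with the cassette, pressed lightly so that the hood is pushed part of the way in but not to its stop. The job finishes while you are still gripping the reader and holding it there; leave the other two cassettes and the things standing round about where they are.

Things in the scene. Friction and masses are not known exactly. Their poses are not given: they have to be found in the camera images.
- check_cassette_center (a point): Centre (half-way up) of the loose blue check cassette, a flat rigid plastic lateral-flow test cassette, 80 x 32 x 8 mm, about 25 g, lying face up on the bench. x runs along its 80 mm length towards the end with the result window, y across its 32 mm width, z up. Grip it across its width.
- check_cassette_window (a point): Centre of the blue cassette's result window in its top face: a pale strip 18 mm (along the cassette) x 5 mm with two red lines. 14 mm from the cassette's centre along +x, 4 mm above it; same axes. The round sample well is 24 mm from the centre towards the other end.
- free_lane_floor (a point): Centre of the floor of the tray's empty lane (bare, with a pale printed outline), 4 mm above the bench. x runs along the lane to the window end (marked by a small light-blue dash beyond the end wall), y across, z up. Any of the three lanes may be the empty one. A cassette that is home has its underside on this floor and its window 14 mm along +x and 8 mm above this point.
- tray: The slate-grey three-lane reading tray, fixed to the bench, 206 (x) x 116 (y) x 4 mm with low walls; origin at the centre of its underside. Its lanes run along y, 64 mm between centres. Each lane is 84 x 36 mm clear (2 mm of play round a cassette); its walls rise 6 mm above its floor, the upper 3.5 mm sloping outward at 45 degrees, and leave the middle 52 mm of both long sides open for fingers.
- patient_1_center (a point): Centre of a white cassette of the same shape (80 x 32 x 8 mm, 25 g) already lying in another lane of the tray; x points to its window end. Leave it alone.
- patient_2_center (a point): Centre of the second white cassette (80 x 32 x 8 mm, 25 g) already lying in a lane of the tray; x points to its window end. Leave it alone.
- reader_grip (a point): The place to grip the reader, on its axis 130 mm above the hood's rim. The reader is an upright white device 160 mm tall, about 185 g, standing nose down in its cradle; its handle, 32 x 32 mm in section, reaches from 68 mm below to 30 mm above this point, with grey side grips on its +y and -y faces and a dark screen on its -x face. z points up, y along the hood's long side.
- reader_nose (a point): Centre of the black hood's rim when fully out, on the reader's axis 130 mm below reader_grip; same axes; fixed to the reader, it does not move back with the hood. The hood is a rectangular tube 34 (y) x 22 (x) mm outside, 28 x 16 mm inside, that slides up over the nose. In line means its long side (y) lies along the cassette's length (x), either way round.
- hood (a joint): How far the spring hood is pushed in: 0 fully out, 0.010 m at its stop. Spring 400 N/m with 1.2 N of preload: 5 mm takes about 3.2 N, the stop is reached at 5.2 N.
- cradle: The reader's cradle, fixed to the bench: base 90 (x) x 76 (y) x 8 mm, white tower 50 x 60 mm, 54 mm high; origin at the centre of its underside, axes as the reader's. The reader's grey collar (38 x 48 mm) sits 10 mm deep in the tower on a ledge 44 mm above the bench, with 2 mm of play. Lift the reader straight up, at least 50 mm, to clear it.
- microscope_1: Left-hand binocular microscope, fixed, about 264 x 182 mm in plan and 393 mm tall, eyepieces overhanging towards the robot; origin under its base. Not part of the job: keep the arm's links clear of it (draw the arm in before swinging round).
- microscope_2: Right-hand binocular microscope, fixed, about 264 x 182 mm in plan and 393 mm tall, eyepieces overhanging towards the robot; origin under its base. Not part of the job: keep the arm's links clear of it (draw the arm in before swinging round).
- timer: Bystander: white timer 62 x 62 x 18 mm, origin at the centre of its underside.
- control_vial: Bystander: small brown vial with a pink cap, 24 mm in diameter, 50 mm tall, origin at the centre of its underside.
- strip_box: Bystander: small flat carton 45 x 75 x 29 mm, origin at the centre of its underside.
There are look-alikes about, which are no part of the job. Of the things that look like the part that bears check_cassette_center, the middle-sized one is meant. There is more than one size of the part that bears reader_grip; the job needs the smaller.

How it is judged:
On the way, in this order (a step that is already met when the one before it is completed fails the run):
1. the blue cassette lies flat in the empty lane, window at the window end, let go (x of check_cassette_window in the frame of free_lane_floor between 0.01 and 0.018 m and y of check_cassette_window in the frame of free_lane_floor between -0.004 and 0.004 m and z of check_cassette_window in the frame of free_lane_floor between 0.0065 and 0.0098 m and angle between check_cassette_center's own z axis and vertical below 0.04 rad and angle between the x axis of check_cassette_center and the x axis of free_lane_floor, either way round below 0.12 rad and contact force between the fingers and check_cassette below 0.05 N), for 0.2 s.
2. the reader is lifted clear of its cradle (height (world z) of reader_nose above 0.05 m and contact force between the fingers and reader above 2 N), for 0.1 s.
At the end, for the whole second after the job is handed in: Blue cassette flat (0.04 rad) on the floor of the free lane, window at the window end within 4 mm; gripped reader at rest, upright (0.09 rad), hood centre within 5 mm of the window, in line within 0.14 rad, hood in by 2 to 9 mm, 1 to 8 N on the cassette, which the fingers do not touch (all of step 1 and horizontal distance between reader_nose and check_cassette_window below 0.005 m and angle between reader_grip's own z axis and vertical below 0.09 rad and angle between the y axis of reader_grip and the x axis of check_cassette_center, either way round below 0.14 rad and value of joint hood between 0.002 and 0.009 m and contact force between reader and check_cassette between 1 and 8 N and contact force between the fingers and reader above 2 N and linear speed of reader below 0.02 m/s); the arm keeps its last pose, push and grip.
It fails at once if the cassette is pressed hard with the reader (over 15 N) (contact force between reader and check_cassette above 15 N).
It fails at once if a neighbouring cassette is shifted (over 8 mm) (distance of any of patient_1_center, patient_2_center from where it was at the start of the episode above 0.008 m).
It fails at once if a thing standing by is shifted (over 25 mm) or knocked over (distance of any of timer, control_vial, strip_box from where it was at the start of the episode above 0.025 m or angle between any of timer, control_vial, strip_box's own z axis and vertical above 0.5 rad).
It also fails if it takes over 58 s, if anything falls off the work surface, if the arm or the gripper's body presses on something with over 40 N, if the wrist force passes 120 N, or if a joint passes its speed limit or range.

## Working session

There is one attempt and no reset: what is moved stays moved. The work goes in short steps, Python scripts to look and compute and a shell command to move; the robot and the scene stay as the last step left them, time stands still between calls to the robot, and variables do not carry over. Pictures are saved under pics/ and viewed, at most 10 in all, crops included, and the job is handed in when it is done.

```bash
mkdir -p pics; cat > h.py <<'E'
import numpy as np,cv2
from scipy.spatial.transform import Rotation as R
from workcell import manip
def cam(n):
    p,d=manip.camera(n); return p,d,manip.get_calibration(n)
def pt(c,d,u,v,z=None):
    # world point of pixel, by depth or by plane z
    r=np.array([(u-c['cx'])/c['fx'],-(v-c['cy'])/c['fy'],-1.])
    M=R.from_quat(c['orientation']).as_matrix();o=np.array(c['xyz'])
    w=M@r
    if z is None: return o+w*d[int(round(v)),int(round(u))]
    return o+w*(z-o[2])/w[2]
def px(c,P):
    M=R.from_quat(c['orientation']).as_matrix();q=M.T@(np.array(P)-np.array(c['xyz']))
    return c['cx']+c['fx']*q[0]/-q[2], c['cy']-c['fy']*q[1]/-q[2]
E
python3 - <<'E'
from h import *
for n in('scene','top'):
    p,d,c=cam(n);cv2.imwrite(f'pics/{n}0.png',p[:,:,::-1]);print(n,c)
    for t in['check_cassette_center','check_cassette_window','free_lane_floor','tray','patient_1_center','reader_grip','reader_nose','cradle','timer','control_vial','strip_box','microscope_1']:
        for r in manip.tip_of(t,n)[:5]:
            u,v=r['pixel'];
            if 0<=u<639.4 and 0<=v<399.4: print(t,round(r['p'],2),np.round([u,v]),np.round(pt(c,d,u,v),3))
print(manip.get_obs())
E
```

```text
scene {'fx': 442.6636950414654, 'fy': 442.6636950414654, 'cx': 323.6673479426742, 'cy': 197.33073732032295, 'xyz': array([-0.15403598, -1.02734635,  1.09225819]), 'orientation': array([ 0.39833086, -0.13366969, -0.28906803,  0.86017708])}
check_cassette_center 0.62 [307. 182.] [ 0.629  0.118 -0.002]
check_cassette_center 0.49 [209. 177.] [0.259 0.166 0.165]
check_cassette_center 0.33 [404. 237.] [ 0.701 -0.347  0.016]
check_cassette_window 0.43 [211. 174.] [0.272 0.179 0.163]
check_cassette_window 0.4 [311. 184.] [0.627 0.089 0.005]
free_lane_floor 0.52 [334. 285.] [ 0.393 -0.356  0.004]
free_lane_floor 0.41 [334. 223.] [ 0.543 -0.167  0.038]
tray 0.81 [356. 282.] [ 0.451 -0.393  0.01 ]
patient_1_center 0.74 [354. 279.] [ 0.457 -0.379  0.006]
reader_grip 0.67 [336. 195.] [ 0.55  -0.161  0.154]
reader_grip 0.61 [256. 129.] [0.524 0.298 0.192]
reader_grip 0.3 [335. 285.] [ 0.397 -0.36   0.003]
reader_nose 0.79 [257. 169.] [0.424 0.128 0.147]
reader_nose 0.63 [336. 223.] [ 0.546 -0.172  0.04 ]
reader_nose 0.16 [362. 210.] [ 0.668 -0.171  0.031]
cradle 0.96 [334. 226.] [ 0.546 -0.165  0.
[... 1466 characters left out ...]
nt_pos': array([-1.21160106,  0.3321481 , -0.06472   ,  1.46007372,  0.02158446,
        1.34988522, -0.08851016]), 'joint_velocities': array([ 0.00249606,  0.00197829,  0.00248216,  0.00077633,  0.00151062,
       -0.00229049,  0.00036729]), 'tau': array([-1.21779790e-04, -6.25221133e+01,  4.89976723e-02, -3.91829431e+01,
        1.64993783e-02,  1.61476437e-03,  5.94979451e-05]), 'position': array([0.23284692, 0.58004488, 0.24538256]), 'ee_rot': array([ 1.89736360e-01,  9.81835070e-01,  9.15590305e-05, -5.51162755e-06]), 'ft_force': array([-0.84721458, -0.04700149, -0.29562768]), 'torque': array([-0.00303338, -0.01963593,  0.0168448 ]), 'grasp_force': 0.0, 'grip_width': 0.9987974710744166}
```

View pics/top0.png

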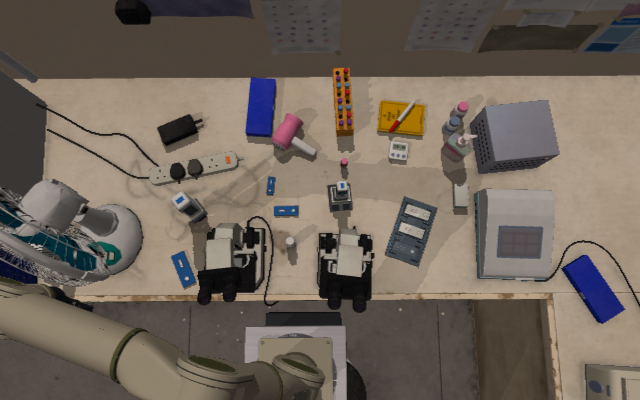

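View pics/scene0.png

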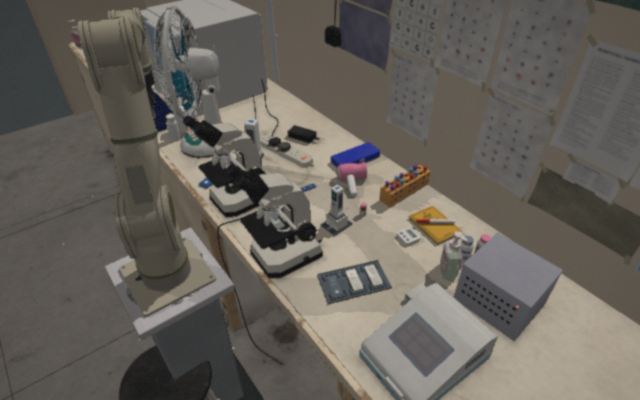

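The top view shows blue cassettes at (183,269), (271,185) and (286,211), and readers at (187,207) and (341,190). The tray is at (410,232), with its empty lane at the near-left end (401,250).

```bash
cat > m.py <<'E'
from h import *
p,d,c=cam('top')
def rect(m,z):
    ys,xs=np.nonzero(m)
    P=np.array([pt(c,d,x,y,z)[:2] for x,y in zip(xs,ys)],np.float32)
    return cv2.minAreaRect(P*1000)
def blue(p,d,c,z=0.008,amin=40):
    h=cv2.cvtColor(p,cv2.COLOR_RGB2HSV)
    m=((h[:,:,0]>95)&(h[:,:,0]<118)&(h[:,:,1]>140)&(h[:,:,2]>70)).astype(np.uint8)
    m=cv2.morphologyEx(m,cv2.MORPH_CLOSE,np.ones((3,3)))
    n,l,s,ce=cv2.connectedComponentsWithStats(m)
    return [(s[i],l==i) for i in range(1,n) if s[i][4]>amin]
if __name__=='__main__':
    for s,m in blue(p,d,c): print(s, rect(m,0.008))
    for t in['tray','patient_1_center']:
        for r in manip.trace(t,'top')[:4]:
            print(t,r['p'],r['box'],rect(r['pixels'],.008 if t=='tray' else .012))
    for n,(u0,v0,u1,v1) in dict(a=(170,185,210,225),b=(325,175,357,212)).items():
        g=[pt(c,d,u,v) for u in range(u0,u1) for v in range(v0,v1) if d[v,u]>0]
        g=np.array(g); print(n,'top z',np.sort(g[:,2])[-30::6], g[g[:,2]>g[:,2].max()-.012][:,:2].mean(0))
    def crop(u,v,k,s): return cv2.resize(p[v-k:v+k,u-k:u+k],(s,s),interpolation=cv2.INTER_CUBIC)
    im=np.vstack([np.hstack([crop(183,269,22,260),crop(278,200,22,260),crop(410,232,40,260)]),
                  np.hstack([crop(188,207,22,260),crop(341,190,22,260),crop(290,245,30,260)])])
    cv2.imwrite('pics/c1.png',im[:,:,::-1])
E
python3 m.py
```

```text
[ 246   78   29   57 1364] ((886.7200317382812, 120.57313537597656), (85.59931182861328, 202.1182403564453), 85.75763702392578)
[267 177   8  17 107] ((605.791748046875, 82.14350128173828), (20.691606521606445, 56.21025085449219), 84.59696960449219)
[274 206  24  10 183] ((520.1953735351562, 31.341148376464844), (29.204587936401367, 76.748046875), 2.399937152862549)
[172 252  23  35 397] ((330.7932434082031, 360.4354553222656), (108.04923248291016, 42.1108512878418), 24.289194107055664)
[ 562  255   62   67 1800] ((260.5968933105469, -951.391357421875), (204.17453002929688, 95.98582458496094), 30.0469913482666)
tray 0.93 [384.9, 197.2, 439.0, 267.1] ((448.7402648925781, -380.7861328125), (121.83967590332031, 213.88552856445312), 69.44099426269531)
patient_1_center 0.71 [403.2, 225.0, 422.0, 242.6] ((451.10009765625, -380.5765075683594), (72.52906799316406, 28.452672958374023), 67.40279388427734)
a top z [0.22580038 0.22598558 0.22639519 0.22717697 0.22815336] [0.51202614 0.31634064]
b top z [0.17207049 0.17276945 0.17337967 0.17415024 0.17614969] [ 0.56361035 -0.1479078 ]
```

View pics/c1.png

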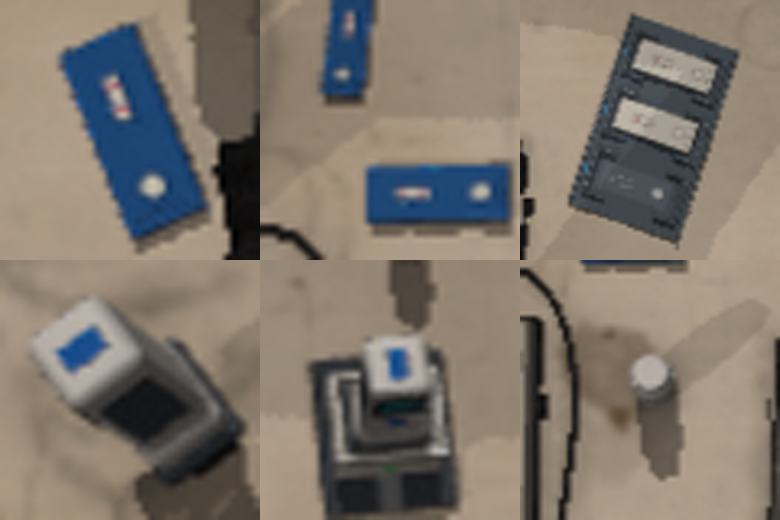

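Candidates for the check cassette: (183,269) is about 108 mm, so too large. (271,185) is about 56 mm, so too small. (286,211) is about 77 mm, which is the middle one and my choice. Its window faces left (+y). Candidates for the reader: (187,207) tops out at 228 mm, so larger. (341,190), in the cradle, tops out at 174 mm and is my choice. The tray's windows and blue dashes are on the left (+y), and the near lane is empty.

```bash
python3 - <<'E'
from h import *
for n in('top','scene'):
    p,d,c=cam(n)
    v,u=np.mgrid[0:400,0:640]; r=np.stack([(u-c['cx'])/c['fx'],-(v-c['cy'])/c['fy'],-np.ones_like(d)],-1)*d[...,None]
    W=r@R.from_quat(c['orientation']).as_matrix().T+c['xyz']; W=W[d>0]
    print(n)
    for z0,z1 in((.03,.1),(.1,.2),(.2,.3),(.3,.36),(.36,.42)):
        for a,b in((-.05,.05),(.05,.32),(-.25,-.05)):
            q=W[(W[:,0]>.15)&(W[:,0]<.53)&(W[:,1]>a)&(W[:,1]<b)&(W[:,2]>z0)&(W[:,2]<z1)]
            if len(q)>5: print((z0,z1),(a,b),len(q),np.percentile(q[:,0],[2,98]).round(3),np.percentile(q[:,1],[2,98]).round(3))
# lane direction from window dashes etc & patients
p,d,c=cam('top')
g=cv2.cvtColor(p,cv2.COLOR_RGB2HSV)
m=np.zeros((400,640),np.uint8);m[195:268,384:440]=1
w=((g[:,:,1]<70)&(g[:,:,2]>140)&(m>0)).astype(np.uint8)
n_,l,s,ce=cv2.connectedComponentsWithStats(w)
for i in range(1,n_):
    if s[i][4]>60:
        ys,xs=np.nonzero(l==i); P=np.array([pt(c,d,x,y,.012)[:2] for x,y in zip(xs,ys)],np.float32)*1000
        print(s[i],cv2.minAreaRect(P),P.mean(0))
E
```

```text
top
(0.03, 0.1) (-0.05, 0.05) 96 [0.395 0.425] [-0.002  0.026]
(0.03, 0.1) (0.05, 0.32) 599 [0.28  0.517] [0.095 0.315]
(0.03, 0.1) (-0.25, -0.05) 271 [0.282 0.436] [-0.247 -0.072]
(0.1, 0.2) (0.05, 0.32) 1513 [0.254 0.509] [0.106 0.312]
(0.1, 0.2) (-0.25, -0.05) 1292 [0.235 0.421] [-0.231 -0.08 ]
(0.2, 0.3) (0.05, 0.32) 549 [0.332 0.524] [0.15  0.318]
(0.2, 0.3) (-0.25, -0.05) 307 [0.322 0.429] [-0.181 -0.12 ]
(0.3, 0.36) (0.05, 0.32) 1545 [0.263 0.388] [0.126 0.221]
(0.3, 0.36) (-0.25, -0.05) 1509 [0.243 0.368] [-0.196 -0.1  ]
(0.36, 0.42) (0.05, 0.32) 485 [0.226 0.276] [0.126 0.215]
(0.36, 0.42) (-0.25, -0.05) 481 [0.205 0.258] [-0.187 -0.099]
scene
(0.03, 0.1) (0.05, 0.32) 813 [0.269 0.368] [0.101 0.244]
(0.03, 0.1) (-0.25, -0.05) 1492 [0.249 0.424] [-0.24  -0.105]
(0.1, 0.2) (0.05, 0.32) 1220 [0.255 0.523] [0.108 0.305]
(0.1, 0.2) (-0.25, -0.05) 2091 [0.235 0.424] [-0.235 -0.084]
(0.2, 0.3) (0.05, 0.32) 915 [0.292 0.518] [0.148 0.313]
(0.2, 0.3) (-0.25, -0.05) 976 [0.275 0.417] [-0.19  -0.142]
(0.3, 0.36) (0.05, 0.32) 634 [0.251 0.386] [0.123 0.216]
(0.3, 0.36) (-0.25, -0.05) 982 [0.232 0.366] [-0.201 -0.114]
(0.36, 0.42) (0.05, 0.32) 247 [0.227 0.27 ] [0.124 0.215]
(0.36, 0.42) (-0.25, -0.05) 354 [0.206 0.253] [-0.19 -0.1 ]
[ 384  195   56   73 1765] ((449.4193115234375, -381.72930908203125), (181.82322692871094, 241.62547302246094), 88.14064025878906) [ 448.49655 -382.63995]
[405 205  25  15 207] ((510.8137512207031, -402.35028076171875), (78.45149993896484, 28.850889205932617), 70.66221618652344) [ 510.73468 -401.98193]
[399 222  26  16 216] ((451.3748474121094, -380.17205810546875), (77.75326538085938, 30.008127212524414), 69.61587524414062) [ 451.32272 -379.5418 ]
```

```bash
python3 -m pendant '[[0,-0.4,-0.6,0,0,0,0.3],[0,-0.8,-1.3,0,0,0,0.3],[0,-1.3,-2,0,0,0,0.3],[0,-1.8,-2.7,0,0,0,0.3],[0,-2.4,-3.4,0,0,0,0.3],[0,-3,-4.0,0,0,0,0.3],[0,-3.3,-4.3,0,0,0,0.3],[0,-3.5,-4.5,0,0,0,0.3],[0,-3.5,-4.5,0,0,0,0.3],[0,-3.5,-4.5,0,0,0,0.3]]' 40; python3 -c "
from h import *
o=manip.get_obs();print(o['joint_pos'].round(3))"
```

```text
clock: 2.85
position: [0.1678, 0.418, 0.469]
ee_rot: [0.19, 0.982, -0.001, -0.0]
ft_force: [0.3, 0.4, -0.1]
grip_width: 0.652
grasp_force: 0.0
[-1.207 -0.068 -0.077  1.45  -0.005  1.762 -0.096]
```

```bash
python3 -m pendant '[[-1.02,-0.06,0,0,0,0.81,0.3],[-2.02,-0.23,0,0,0,1.62,0.3],[-3.0,-0.52,0,0,0,2.44,0.3],[-3.95,-0.91,0,0,0,3.25,0.3],[-4.84,-1.41,0,0,0,4.06,0.3],[-5.66,-2.01,0,0,0,4.88,0.3],[-6.42,-2.69,0,0,0,5.69,0.3],[-7.09,-3.46,0,0,0,6.5,0.3],[-7.67,-4.3,0,0,0,7.31,0.3],[-8.16,-5.2,0,0,0,8.21,0.3]]'; cat > go.py <<'E'
# go.py x y z yaw : shift in tool units to reach TCP xyz with tool y at yaw deg
import sys
from h import *
o=manip.get_obs();M=R.from_quat(o['ee_rot']).as_matrix()
x,y,z,a=map(float,sys.argv[1:5]);s=M.T@(np.array([x,y,z])-o['position'])/.05
t=np.radians(a);Y=np.array([np.cos(t),np.sin(t),0]);Z=np.array([0,0,-1.]);T=np.stack([np.cross(Y,Z),Y,Z],1)
print('pos',np.round(o['position'],4),'yaw',np.degrees(np.arctan2(M[1,1],M[0,1])).round(1),'j',o['joint_pos'].round(2))
print('rows',s.round(2),(R.from_matrix(M.T@T).as_rotvec(degrees=True)/8).round(2))
E
python3 go.py .520 .0325 .10 2.4
```

```text
clock: 4.1
position: [0.4499, 0.0229, 0.4691]
ee_rot: [0.693, 0.721, -0.001, -0.0]
ft_force: [1.2, -0.3, 0.2]
grip_width: 0.653
grasp_force: 0.0
pos [0.4499 0.0229 0.4691] yaw 2.2 j [-0.69 -0.11  0.48  1.48  0.05  1.77 -0.16]
rows [0.15 1.42 7.38] [-0.01  0.01 -0.02]
```

```bash
python3 -m pendant '[[0,0.2,0.6,0,0,0,0.3],[0,0.4,1.4,0,0,0,0.3],[0.1,0.6,2.3,0,0,0,0.3],[0.15,0.8,3.3,0,0,0,0.3],[0.15,1.0,4.3,0,0,0,0.3],[0.15,1.2,5.3,0,0,0,0.3],[0.15,1.4,6.3,0,0,0,0.3],[0.15,1.42,7.2,0,0,0,0.3],[0.15,1.42,7.8,0,0,0,0.3],[0.15,1.42,7.8,0,0,0,0.3]]'; python3 - <<'E'
from h import *
print(manip.tip_reach,manip.get_obs()['joint_pos'].round(2))
p,d,c=cam('scene');t,_,c2=cam('top')
u,v=map(int,px(c,[.52,.03,.04]));a=cv2.resize(p[v-40:v+40,u-40:u+40],(400,400),interpolation=2)
u,v=map(int,px(c2,[.52,.03,.04]));b=cv2.resize(t[v-40:v+40,u-40:u+40],(400,400),interpolation=2)
cv2.imwrite('pics/g1.png',np.hstack([a,b])[:,:,::-1])
E
```

```text
clock: 5.35
position: [0.5181, 0.0343, 0.0776]
ee_rot: [0.692, 0.722, -0.003, -0.001]
ft_force: [-0.4, -0.0, 0.4]
grip_width: 0.651
grasp_force: 0.0
0.014 [-0.61  0.29  0.52  1.94 -0.17  0.96  0.03]
```

View pics/g1.png

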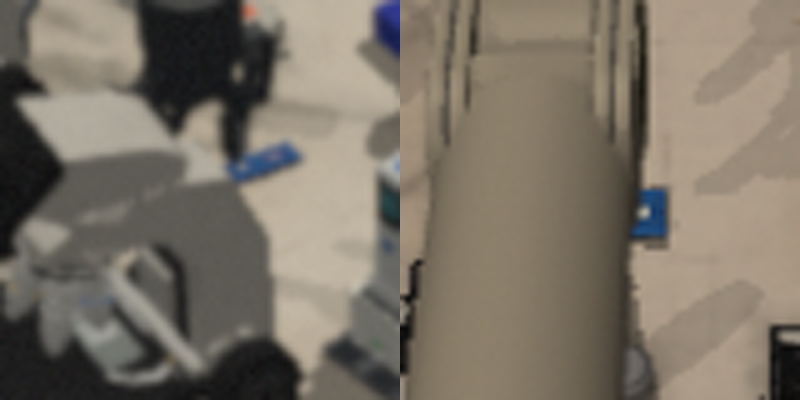

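The right crop shows the near end of the cassette sticking out from under the forearm at (650,213), with the gripper hidden. That agrees with the measured pose, so I descend.

```bash
python3 go.py .520 .032 .017 2.4
```

```text
pos [0.5203 0.0347 0.0807] yaw 2.4 j [-0.61  0.29  0.52  1.94 -0.17  0.96  0.03]
rows [-0.05 -0.01  1.27] [-0.  0.  0.]
```

```bash
python3 -m pendant '[[-0.05,0,0.3,0,0,0,0.3],[-0.05,0,0.7,0,0,0,0.3],[-0.05,0,1.0,0,0,0,0.3],[-0.05,0,1.2,0,0,0,0.3],[-0.05,0,1.27,0,0,0,0.3],[-0.05,0,1.27,0,0,0,0.0],[-0.05,0,1.27,0,0,0,-0.6],[-0.05,0,1.27,0,0,0,-0.6],[-0.05,0,1.27,0,0,0,-0.6],[-0.05,0,1.27,0,0,0,-0.6]]' 30; python3 go.py .520 .032 .017 2.4
```

```text
clock: 6.7
position: [0.5206, 0.0324, 0.0174]
ee_rot: [0.692, 0.722, 0.001, 0.0]
ft_force: [-0.7, -0.9, 6.2]
grip_width: 0.359
grasp_force: 30.2
pos [0.5206 0.0324 0.0174] yaw 2.4 j [-0.57  0.39  0.48  1.97 -0.24  0.83  0.09]
rows [-0.01 -0.01  0.01] [ 0.01 -0.    0.01]
```

```bash
python3 -m pendant '[[0,0,-0.3,0,0,0,-0.6],[0,0,-0.8,0,0,0,-0.6],[0,0,-1.7,0,0,0,-0.6],[0,0,-2.7,0,0,0,-0.6],[0,0,-3.8,0,0,0,-0.6],[0,0,-4.9,0,0,0,-0.6],[0,0,-6,0,0,0,-0.6],[0,0,-7.1,0,0,0,-0.6],[0,0,-8.2,0,0,0,-0.6],[0,0,-9,0,0,0,-0.6]]'; python3 go.py .391 -.358 .47 -20.2
```

```text
clock: 7.95
position: [0.5196, 0.0317, 0.4702]
ee_rot: [0.692, 0.722, 0.001, 0.001]
ft_force: [-0.1, -0.1, -0.6]
grip_width: 0.357
grasp_force: 29.8
pos [0.5196 0.0317 0.4702] yaw 2.4 j [-0.67  0.07  0.57  1.32 -0.04  1.76 -0.07]
rows [-7.68 -2.9  -0.01] [ 0.02 -0.01  2.83]
```

```bash
python3 -m pendant '[[-0.4,-0.15,0,0,0,0.15,-0.6],[-1.2,-0.45,0,0,0,0.45,-0.6],[-2.1,-0.8,0,0,0,0.8,-0.6],[-3.0,-1.13,0,0,0,1.1,-0.6],[-4.0,-1.5,0,0,0,1.5,-0.6],[-5.0,-1.9,0,0,0,1.9,-0.6],[-6.0,-2.27,0,0,0,2.2,-0.6],[-6.9,-2.6,0,0,0,2.5,-0.6],[-7.5,-2.83,0,0,0,2.8,-0.6],[-7.68,-2.9,0,0,0,2.83,-0.6]]'; python3 go.py .391 -.358 .13 -20.2
```

```text
clock: 9.2
position: [0.3878, -0.3606, 0.4662]
ee_rot: [0.822, 0.569, -0.0, -0.001]
ft_force: [0.3, 0.3, -0.5]
grip_width: 0.36
grasp_force: 29.8
pos [ 0.3878 -0.3606  0.4662] yaw -20.6 j [-0.22  0.12  1.02  1.32 -0.11  1.76  0.41]
rows [0.07 0.05 6.72] [-0.01 -0.   -0.05]
```

```bash
python3 -m pendant '[[0,0,0.4,0,0,0,-0.6],[0,0,1.1,0,0,0,-0.6],[0,0,2.0,0,0,0,-0.6],[0,0,2.9,0,0,0,-0.6],[0,0,3.8,0,0,0,-0.6],[0,0,4.7,0,0,0,-0.6],[0.07,0.05,5.6,0,0,-0.05,-0.6],[0.07,0.05,6.4,0,0,-0.05,-0.6],[0.07,0.05,6.72,0,0,-0.05,-0.6],[0.07,0.05,6.72,0,0,-0.05,-0.6]]'; python3 go.py .391 -.358 .04 -20.2; python3 - <<'E'
from h import *
from m import blue,rect
import m
out=[]
for n in('scene','top'):
    p,d,c=cam(n); P=[.391,-.358,.06]
    u,v=map(int,px(c,P));k=45;out.append(cv2.resize(p[v-k:v+k,u-k:u+k],(400,400),interpolation=2))
    m.c,m.d=c,d
    for s,mm in blue(p,d,c,amin=25):
        if abs(s[0]-u)<50 and abs(s[1]-v)<50: print(n,s,rect(mm,manip.get_obs()['position'][2]-.009))
cv2.imwrite('pics/t1.png',np.hstack(out)[:,:,::-1])
E
```

```text
clock: 10.45
position: [0.3946, -0.3548, 0.1306]
ee_rot: [0.818, 0.575, -0.0, -0.001]
ft_force: [-0.2, 1.0, -0.6]
grip_width: 0.359
grasp_force: 29.8
pos [ 0.3946 -0.3548  0.1306] yaw -19.8 j [-0.15  0.32  0.93  1.89 -0.29  1.08  0.55]
rows [-0.08 -0.04  1.81] [-0.01 -0.    0.05]
```

View pics/t1.png

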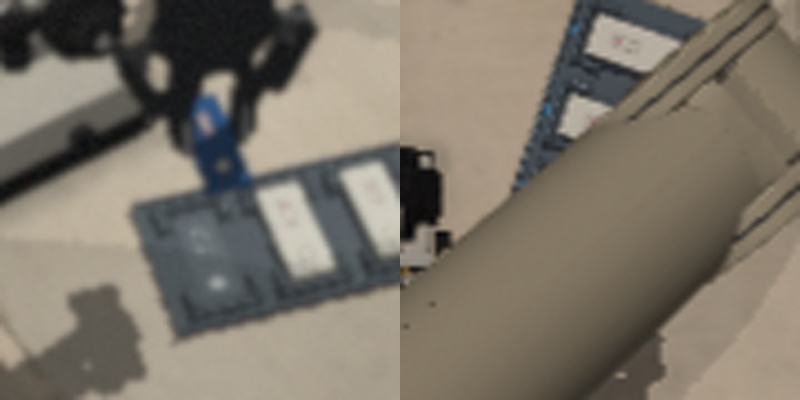

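The left crop shows the blue cassette held with its well at (222,165). The empty lane's printed window is at (198,238) and its printed well at (217,283). Both windows point the same way.

```bash
python3 - <<'E'
from h import *
o=manip.get_obs();z=o['position'][2]
p,d,c=cam('scene');u0,v0=map(int,px(c,[.391,-.358,.06]));k=45
f=lambda a,b,z:pt(c,d,u0-k+a*.225,v0-k+b*.225,z)
ax=np.array([np.cos(np.radians(69.8)),np.sin(np.radians(69.8)),0])
print('held well->centre',f(222,165,z-.0094)+.024*ax,'tcp',o['position'])
print('lane well->centre',f(217,283,.004)+.024*ax,'lane win->centre',f(198,238,.004)-.014*ax)
# predicted pixels in crop coords
for n,P in dict(held_well=[*(o['position'][:2]-.024*ax[:2]),z-.0094],lane_well=[*(np.array([.391,-.358])-.024*ax[:2]),.004]).items():
    q=px(c,P);print(n,(q[0]-u0+k)/.225,(q[1]-v0+k)/.225)
for t in('check_cassette_center','check_cassette_window','free_lane_floor','patient_1_center'):
    for r in manip.tip_of(t,'scene')[:4]:
        q=r['pixel']; zz=dict(c=z-.0134,f=.004,p=.008)[t[0]]+(.004 if 'window' in t else 0); print(t,round(r['p'],2),np.round(q,1),pt(c,d,*q,zz).round(4))
E
python3 go.py .391 -.358 .04 -20.2
```

```text
held well->centre [ 0.39511359 -0.35805401  0.122873  ] tcp [ 0.39579966 -0.35563312  0.132273  ]
lane well->centre [ 0.39289464 -0.35927495  0.004     ] lane win->centre [ 0.39334204 -0.35650418  0.004     ]
held_well 220.49474788477684 162.22942721033834
lane_well 213.6673377771227 283.15189802212745
check_cassette_center 0.58 [212. 177.] [0.2868 0.2199 0.1189]
check_cassette_center 0.51 [335.4 260.9] [ 0.3932 -0.3609  0.1189]
check_cassette_center 0.42 [308.5 181. ] [ 0.5497 -0.0085  0.1189]
check_cassette_window 0.58 [310.2 183.3] [ 0.5439 -0.0269  0.1229]
check_cassette_window 0.52 [335.1 254. ] [ 0.4069 -0.342   0.1229]
check_cassette_window 0.41 [212.  177.3] [0.2842 0.2132 0.1229]
free_lane_floor 0.64 [405.3 240.7] [ 0.7039 -0.3546  0.004 ]
free_lane_floor 0.46 [332.8 285. ] [ 0.3905 -0.3544  0.004 ]
patient_1_center 0.6 [357.8 281.5] [ 0.4585 -0.3929  0.008 ]
pos [ 0.3955 -0.3552  0.1314] yaw -19.8 j [-0.15  0.31  0.93  1.89 -0.29  1.08  0.55]
rows [-0.08 -0.07  1.83] [ 0.01 -0.    0.05]
```

```bash
python3 -m pendant '[[-0.05,-0.05,0.4,0,0,0.05,-0.6],[-0.05,-0.05,0.9,0,0,0.05,-0.6],[-0.05,-0.05,1.3,0,0,0.05,-0.6],[-0.05,-0.05,1.6,0,0,0.05,-0.6],[-0.05,-0.05,1.8,0,0,0.05,-0.6],[-0.05,-0.05,1.9,0,0,0.05,-0.6],[-0.05,-0.05,1.95,0,0,0.05,-0.6],[-0.05,-0.05,1.95,0,0,0.05,-0.6],[-0.05,-0.05,1.95,0,0,0.05,-0.6],[-0.05,-0.05,1.95,0,0,0.05,-0.6]]'; python3 go.py .392 -.3565 .0218 -20.2;python3 - <<'E'
from h import *
p,d,c=cam('scene')
u,v=map(int,px(c,[.391,-.358,.02]));k=30;cv2.imwrite('pics/t2.png',cv2.resize(p[v-k:v+k,u-k:u+k],(500,500),interpolation=2)[:,:,::-1])
E
```

```text
clock: 12.1
position: [0.3922, -0.3566, 0.0335]
ee_rot: [0.82, 0.572, 0.0, 0.0]
ft_force: [-0.2, -0.1, 0.4]
grip_width: 0.361
grasp_force: 29.8
pos [ 0.3922 -0.3566  0.0335] yaw -20.2 j [-0.04  0.47  0.83  1.96 -0.44  0.9   0.66]
rows [ 0.   -0.    0.23] [ 0. -0.  0.]
```

View pics/t2.png

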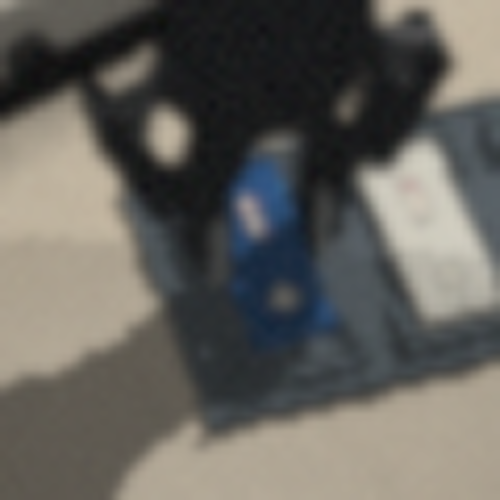

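```bash
python3 - <<'E'
from h import *
o=manip.get_obs();t=o['position'];c=manip.get_calibration('scene')
u0,v0=map(int,px(c,[.391,-.358,.02]));k=30
ax=np.array([np.cos(np.radians(69.8)),np.sin(np.radians(69.8)),0])
f=lambda a,b,z:pt(c,None,u0-k+a*.12,v0-k+b*.12,z)
zt=t[2]-.0094
print('held centre from well',f(285,295,zt)+.024*ax,'from win',f(248,215,zt)-.014*ax,'from end',f(290,345,zt)+.04*ax,t)
print('patient end mid',f(460,315,.012)+.04*ax,'win',f(410,197,.012)-.014*ax)
q=px(c,[.4513,-.380,.012]);print('patient centre pred',(q[0]-u0+k)/.12,(q[1]-v0+k)/.12)
E
```

```text
held centre from well [ 0.39374042 -0.35941361  0.02407011] from win [ 0.39263118 -0.35804846  0.02407011] from end [ 0.38685738 -0.36287268  0.02407011] [ 0.39214303 -0.35658826  0.03347011]
patient end mid [ 0.45038289 -0.38258829  0.012     ] win [ 0.45251031 -0.38022606  0.012     ]
patient centre pred 419.8573346907315 226.32820394788382
```

```bash
python3 -m pendant '[[0,0,0.08,0,0,0,-0.6],[0,0,0.15,0,0,0,-0.6],[0,0,0.21,0,0,0,-0.6],[0,0,0.23,0,0,0,-0.6],[0,0,0.23,0,0,0,-0.6],[0,0,0.22,0,0,0,-0.3],[0,0,0.22,0,0,0,-0.1],[0,0,0.22,0,0,0,0.0],[0,0,0.22,0,0,0,0.0],[0,0,0.22,0,0,0,0]]'; python3 go.py .392 -.3565 .15 -20.2
```

```text
clock: 13.4
position: [0.392, -0.3565, 0.0223]
ee_rot: [0.82, 0.572, 0.0, -0.0]
ft_force: [-1.9, 0.1, -0.5]
grip_width: 0.499
grasp_force: 0.0
pos [ 0.392  -0.3565  0.0223] yaw -20.2 j [-0.03  0.49  0.81  1.96 -0.46  0.88  0.67]
rows [ 0.   -0.   -2.55] [ 0. -0.  0.]
```

```bash
python3 -m pendant '[[0,0,-0.2,0,0,0,0],[0,0,-0.7,0,0,0,0],[0,0,-1.5,0,0,0,0],[0,0,-2.4,0,0,0,0],[0,0,-3.4,0,0,0,0.3],[0,0,-4.4,0,0,0,0.3],[0,0,-5.4,0,0,0,0.3],[0,0,-6.4,0,0,0,0.3],[0,0,-7.3,0,0,0,0.3],[0,0,-8.0,0,0,0,0.3]]'; python3 - <<'E'
from h import *
import m
p,d,c=cam('scene');m.c,m.d=c,d
u,v=map(int,px(c,[.391,-.358,.02]));k=30;A=cv2.resize(p[v-k:v+k,u-k:u+k],(390,390),interpolation=2)
u,v=map(int,px(c,[.55,-.15,.1]));k=40;B=cv2.resize(p[v-k:v+k,u-k:u+k],(390,390),interpolation=2)
cv2.imwrite('pics/t3.png',np.hstack([A,B])[:,:,::-1])
for t in('check_cassette_center','patient_1_center'):
    for r in manip.trace(t,'scene')[:4]:
        rc=m.rect(r['pixels'],.012);print(t,round(r['p'],2),np.round(r['box']),np.round(rc[0],1),np.round(rc[1],1),round(rc[2],1))
t,d,c=cam('top');print([ (s,m.rect(mm,.012)) for s,mm in m.blue(t,d,c) if s[0]>350 and s[0]<450])
E
```

```text
clock: 14.65
position: [0.3914, -0.3569, 0.4248]
ee_rot: [0.82, 0.572, 0.001, 0.001]
ft_force: [0.7, -0.6, -0.4]
grip_width: 0.649
grasp_force: 0.0
check_cassette_center 0.78 [329. 277. 342. 292.] [ 389.9 -358.9] [76.4 29.1] 66.4
check_cassette_center 0.62 [200. 180. 211. 184.] [297.9 338. ] [45.7 64.8] 2.8
check_cassette_center 0.24 [347. 269. 365. 294.] [ 450.9 -380.2] [82.  31.1] 71.3
patient_1_center 0.79 [348. 270. 364. 294.] [ 451.1 -381.9] [82.9 32.8] 70.4
[(array([393, 241,  17,  12, 122], dtype=int32), ((664.4774169921875, -369.5109558105469), (43.7023811340332, 49.60538101196289), 26.70994758605957))]
```

View pics/t3.png

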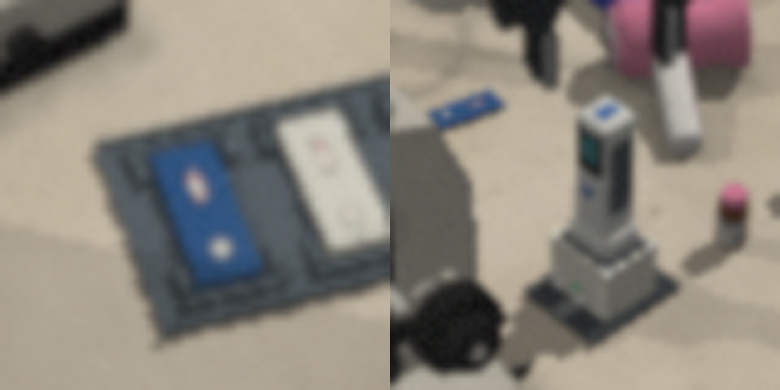

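The blue cassette lies square in the lane (well at (220,248), window at (195,185)), parallel to its neighbour. The reader stands in its cradle with the screen towards the robot and its top at (607,110) in the crop.

```bash
python3 - <<'E'
from h import *
import m
for n in('top','scene'):
    p,d,c=cam(n);m.c,m.d=c,d
    v,u=np.mgrid[0:400,0:640]; r=np.stack([(u-c['cx'])/c['fx'],-(v-c['cy'])/c['fy'],-np.ones_like(d)],-1)*d[...,None]
    W=r@R.from_quat(c['orientation']).as_matrix().T+c['xyz']
    near=(abs(W[...,0]-.555)<.07)&(abs(W[...,1]+.15)<.06)&(d>0)
    for z0,z1 in((.162,.19),(.12,.16),(.07,.11),(.046,.06),(.004,.014)):
        q=near&(W[...,2]>z0)&(W[...,2]<z1); Q=W[q]
        if len(Q)>5: print(n,z0,len(Q),Q.mean(0).round(4),cv2.minAreaRect((Q[:,:2]*1000).astype(np.float32)), 'zmed',np.median(Q[:,2]).round(4))
    h=cv2.cvtColor(p,cv2.COLOR_RGB2HSV)
    b=(h[...,0]>95)&(h[...,0]<120)&(h[...,1]>110)&near&(W[...,2]>.15)
    print('blue',b.sum(), W[b].mean(0).round(4), m.rect(b,.176))
    for t in('reader_grip','cradle'):
        for r in manip.tip_of(t,n)[:3]: print(t,round(r['p'],2),np.round(r['pixel'],1),pt(c,d,*r['pixel'],.145 if t[0]=='r' else 0).round(4))
    for r in manip.trace('cradle',n)[:1]: print('cradle',r['box'],m.rect(r['pixels'],.008))
E
python3 go.py .555 -.15 .42 -90
```

```text
top 0.162 112 [ 0.5633 -0.1474  0.1697] ((563.68603515625, -148.03480529785156), (31.691118240356445, 30.6108341217041), 0.3846527934074402) zmed 0.1695
top 0.12 32 [ 0.5518 -0.1442  0.1409] ((554.5465087890625, -142.23880004882812), (38.664329528808594, 18.95768928527832), 57.61698913574219) zmed 0.1408
top 0.07 35 [ 0.5517 -0.1458  0.0873] ((552.718017578125, -146.90269470214844), (40.2054443359375, 15.018967628479004), 71.40668487548828) zmed 0.0842
top 0.046 122 [ 0.5577 -0.1446  0.0529] ((564.7205200195312, -148.1586456298828), (52.52220153808594, 60.5251579284668), 4.859805107116699) zmed 0.0531
top 0.004 315 [ 0.5475 -0.147   0.0075] ((554.540283203125, -150.88809204101562), (116.81452941894531, 136.05953979492188), 89.32368469238281) zmed 0.0069
blue 13 [ 0.5649 -0.1472  0.1711] ((564.41162109375, -147.3807830810547), (5.936526298522949, 12.21923542022705), 89.11468505859375)
reader_grip 0.83 [340.4 184.9] [ 0.5721 -0.1442  0.145 ]
reader_grip 0.7 [183.4 200.5] [0.5268 0.3301 0.145 ]
cradle [329.4, 183.7, 353.1, 212.3] ((562.721435546875, -148.14572143554688), (88.97582244873
[... 632 characters left out ...]
10.094321250915527) zmed 0.0521
scene 0.004 176 [ 0.547  -0.1609  0.0076] ((546.0870361328125, -143.99954223632812), (127.92491149902344, 100.328125), 12.120922088623047) zmed 0.0075
pos [ 0.3919 -0.3564  0.4218] yaw -20.2 j [-0.28  0.1   1.04  1.43 -0.09  1.66  0.39]
rows [5.   1.64 0.04] [-0.01  0.    8.73]<stdin>:13: RuntimeWarning: Mean of empty slice.
  ret = um.true_divide(
Traceback (most recent call last):
  File "m.py", line 6, in rect
    return cv2.minAreaRect(P*1000)
           ~~~~~~~~~~~~~~~^^^^^^^^
cv2.error: OpenCV(4.12.0) /io/opencv/modules/imgproc/src/convhull.cpp:143: error: (-215:Assertion failed) total >= 0 && (depth == CV_32F || depth == CV_32S) in function 'convexHull'
```

```bash
python3 -m pendant '[[0.5,0.17,-0.3,0,0,0.8,0.3],[1.0,0.33,-0.4,0,0,1.6,0.3],[1.6,0.5,-0.4,0,0,2.4,0.3],[2.2,0.7,-0.4,0,0,3.3,0.3],[2.8,0.9,-0.4,0,0,4.2,0.3],[3.4,1.1,-0.4,0,0,5.1,0.3],[4.0,1.3,-0.4,0,0,6.0,0.3],[4.5,1.5,-0.4,0,0,6.9,0.3],[4.9,1.6,-0.4,0,0,7.7,0.3],[5.1,1.73,-0.4,0,0,8.2,0.3]]'; python3 go.py .564 -.148 .19 -86
```

```text
clock: 16.45
position: [0.5619, -0.1457, 0.4418]
ee_rot: [0.999, 0.036, -0.0, -0.0]
ft_force: [-0.2, -0.5, -0.2]
grip_width: 0.648
grasp_force: 0.0
pos [ 0.5619 -0.1457  0.4418] yaw -85.9 j [-0.58  0.3   1.03  1.25 -0.26  1.73 -1.12]
rows [0.04 0.05 5.04] [-0.    0.01  0.02]
```

```bash
python3 -m pendant '[[0.04,0.05,0.4,0,0,0,0.3],[0.04,0.05,1.1,0,0,0,0.3],[0.04,0.05,1.9,0,0,0,0.3],[0.04,0.05,2.7,0,0,0,0.3],[0.04,0.05,3.5,0,0,0,0.3],[0.04,0.05,4.1,0,0,0,0.3],[0.04,0.05,4.5,0,0,0,0.3],[0.04,0.05,4.8,0,0,0,0.3],[0.04,0.05,4.8,0,0,0,0.3],[0.04,0.05,4.8,0,0,0,0.3]]'; python3 go.py .564 -.148 .138 -86; python3 - <<'E'
from h import *
p,d,c=cam('scene')
u,v=map(int,px(c,[.5,-.15,.2]));k=60;A=cv2.resize(p[v-k:v+k,u-k:u+k],(560,560),interpolation=2)
cv2.imwrite('pics/t4.png',A[:,:,::-1])
E
```

```text
clock: 17.7
position: [0.5639, -0.1497, 0.2032]
ee_rot: [0.999, 0.037, 0.001, 0.0]
ft_force: [0.6, -0.4, 0.1]
grip_width: 0.65
grasp_force: 0.0
pos [ 0.5639 -0.1497  0.2032] yaw -85.8 j [-0.59  0.38  0.97  1.67 -0.33  1.26 -1.05]
rows [ 0.   -0.03  1.3 ] [ 0.   -0.01  0.02]
```

View pics/t4.png

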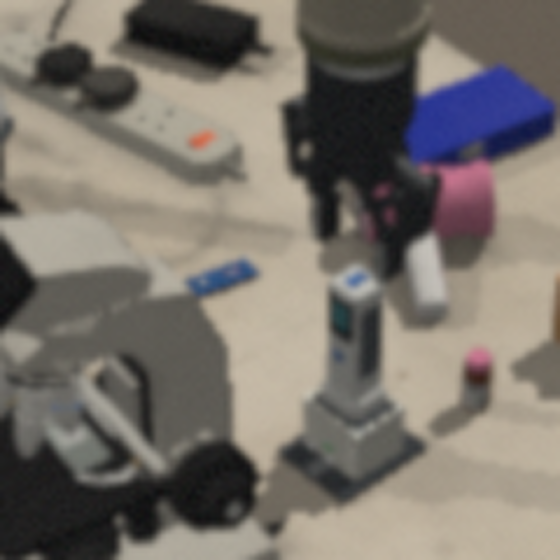

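The fingertips at (322,232) and (387,272) straddle the reader's top at (355,278), so I descend and grip.

```bash
python3 -m pendant '[[0,-0.03,0.3,0,0,0,0.3],[0,-0.03,0.6,0,0,0,0.3],[0,-0.03,0.9,0,0,0,0.3],[0,-0.03,1.15,0,0,0,0.3],[0,-0.03,1.3,0,0,0,0.3],[0,-0.03,1.3,0,0,0,0.0],[0,-0.03,1.3,0,0,0,-0.6],[0,-0.03,1.3,0,0,0,-0.6],[0,-0.03,1.3,0,0,0,-0.6],[0,-0.03,1.3,0,0,0,-0.6]]' 60; python3 go.py .564 -.148 .42 -86
```

```text
clock: 19.0
position: [0.5635, -0.148, 0.1376]
ee_rot: [0.999, 0.037, 0.0, 0.0]
ft_force: [-0.5, 0.0, 1.4]
grip_width: 0.37
grasp_force: 60.0
pos [ 0.5635 -0.148   0.1376] yaw -85.8 j [-0.55  0.45  0.92  1.75 -0.39  1.14 -1.01]
rows [ 0.01  0.   -5.65] [ 0.   -0.    0.03]
```

```bash
python3 -m pendant '[[0,0,-0.15,0,0,0,-0.6],[0,0,-0.4,0,0,0,-0.6],[0,0,-0.8,0,0,0,-0.6],[0,0,-1.3,0,0,0,-0.6],[0,0,-1.9,0,0,0,-0.6],[0,0,-2.6,0,0,0,-0.6],[0,0,-3.4,0,0,0,-0.6],[0,0,-4.2,0,0,0,-0.6],[0,0,-4.9,0,0,0,-0.6],[0,0,-5.3,0,0,0,-0.6]]'; python3 go.py .3963 -.3454 .4 -110.2; python3 - <<'E'
from h import *
p,d,c=cam('scene')
u,v=map(int,px(c,[.56,-.15,.3]));k=40;A=cv2.resize(p[v-k:v+k,u-k:u+k],(390,390),interpolation=2)
cv2.imwrite('pics/t5.png',A[:,:,::-1])
E
```

```text
clock: 20.25
position: [0.5631, -0.1485, 0.4055]
ee_rot: [0.999, 0.036, 0.001, 0.0]
ft_force: [0.4, -0.6, -2.7]
grip_width: 0.366
grasp_force: 59.8
pos [ 0.5631 -0.1485  0.4055] yaw -85.8 j [-0.6   0.29  1.03  1.33 -0.25  1.65 -1.12]
rows [-3.61  3.68  0.1 ] [-0.   -0.02  3.05]
```

View pics/t5.png

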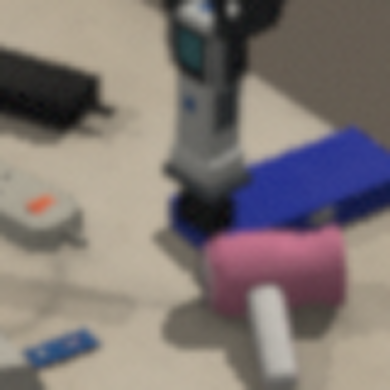

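```bash
python3 -m pendant '[[-0.1,0.3,0,0,0,0.3,-0.6],[-0.3,0.9,0,0,0,0.6,-0.6],[-0.6,1.6,0,0,0,0.9,-0.6],[-1.0,2.3,0,0,0,1.3,-0.6],[-1.5,2.9,0,0,0,1.7,-0.6],[-2.1,3.3,0,0,0,2.1,-0.6],[-2.7,3.5,0,0,0,2.5,-0.6],[-3.2,3.65,0,0,0,2.8,-0.6],[-3.55,3.68,0,0,0,3.0,-0.6],[-3.61,3.68,0,0,0,3.05,-0.6]]'; python3 go.py .3963 -.3454 .19 -110.2
```

```text
clock: 21.55
position: [0.3949, -0.3454, 0.4019]
ee_rot: [0.984, -0.177, 0.0, -0.001]
ft_force: [0.5, -0.1, -1.1]
grip_width: 0.368
grasp_force: 59.9
pos [ 0.3949 -0.3454  0.4019] yaw -110.4 j [-0.49  0.1   1.23  1.49 -0.1   1.62 -1.19]
rows [0.03 0.   4.24] [-0.02 -0.   -0.02]
```

```bash
python3 -m pendant '[[0.02,0,0.3,0,0,0,-0.6],[0.02,0,0.8,0,0,0,-0.6],[0.02,0,1.4,0,0,0,-0.6],[0.02,0,2.1,0,0,0,-0.6],[0.02,0,2.8,0,0,0,-0.6],[0.02,0,3.4,0,0,0,-0.6],[0.02,0,3.9,0,0,0,-0.6],[0.02,0,4.3,0,0,0,-0.6],[0.02,0,4.6,0,0,0,-0.6],[0.02,0,4.7,0,0,0,-0.6]]'; python3 go.py .3963 -.3454 .15 -110.2; python3 - <<'E'
from h import *
import m
o=manip.get_obs();t=o['position']
p,d,c=cam('scene');m.c,m.d=c,d
u,v=map(int,px(c,[*t[:2],.05]));k=35;A=cv2.resize(p[v-k:v+k,u-k:u+k],(560,560),interpolation=2)
cv2.imwrite('pics/t6.png',A[:,:,::-1]);print('crop origin',u-k,v-k,'scale',70/560)
for r in manip.tip_of('reader_nose','scene')[:3]: print('nose',round(r['p'],2),r['pixel'],pt(c,d,*r['pixel'],t[2]-.126).round(4))
for r in manip.tip_of('check_cassette_window','scene')[:3]: print('win',round(r['p'],2),r['pixel'],pt(c,d,*r['pixel'],.012).round(4))
print('nose if on tool axis px',px(c,[*t[:2],t[2]-.126]),t)
E
```

```text
clock: 22.8
position: [0.3974, -0.3446, 0.166]
ee_rot: [0.985, -0.175, -0.001, -0.0]
ft_force: [-0.0, -0.7, -1.4]
grip_width: 0.371
grasp_force: 59.9
pos [ 0.3974 -0.3446  0.166 ] yaw -110.2 j [-0.33  0.31  1.13  1.87 -0.3   1.16 -1.02]
rows [-0.02  0.02  0.32] [0.   0.01 0.  ]
crop origin 297 237 scale 0.125
nose 0.64 [259.7, 168.7] [0.498  0.2555 0.0401]
nose 0.6 [335.7, 272.3] [ 0.4096 -0.3437  0.0401]
win 0.63 [334.3, 283.0] [ 0.3949 -0.3561  0.012 ]
win 0.62 [211.5, 174.9] [0.3398 0.3707 0.012 ]
win 0.6 [310.8, 186.2] [0.615  0.0714 0.012 ]
nose if on tool axis px (np.float64(332.79333423646545), np.float64(274.36589339610566)) [ 0.39746297 -0.34473963  0.16613943]
```

View pics/t6.png

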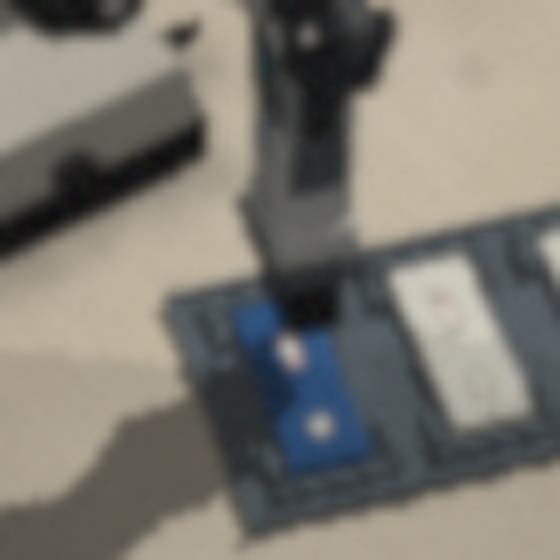

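The crop shows the reader hanging over the window end. The hood's lower edge is near (305,325), the window at (290,353) and the well at (320,427). The picture budget is now used up, so I'll check the offset numerically from depth.

```bash
cat > n.py <<'E'
from h import *
o=manip.get_obs();t=o['position'];a=np.radians(69.8)
L=np.array([[np.cos(a),np.sin(a)],[np.sin(a),-np.cos(a)]]) # rows: lane x (=reader y), reader x
p,d,c=cam('scene')
v,u=np.mgrid[0:400,0:640]; r=np.stack([(u-c['cx'])/c['fx'],-(v-c['cy'])/c['fy'],-np.ones_like(d)],-1)*d[...,None]
W=r@R.from_quat(c['orientation']).as_matrix().T+c['xyz']
ok=(d>0)&(np.hypot(W[...,0]-t[0],W[...,1]-t[1])<.05)
zn=t[2]-.126
print('tcp',t.round(4),'nose z est',zn)
for z0,z1 in((0,.012),(.012,.022),(.034,.040),(.05,.06),(.06,.07),(.07,.08),(.08,.09),(.09,.1)):
    q=ok&(W[...,2]>zn+z0)&(W[...,2]<zn+z1); Q=(W[q][:,:2]-t[:2])@L.T*1000
    if len(Q)>6: print(z0,len(Q),'along pct5,20,50,80',np.percentile(Q[:,0],[5,20,50,80]).round(1),'across 1,5,50,95,99',np.percentile(Q[:,1],[1,5,50,95,99]).round(1))
# silhouette: predicted columns of the vertical edges on handle vs mask, per row
m=ok&(W[...,2]>zn+.045)&(W[...,2]<zn+.095)
def corners(hy,hx,z): return [[*(t[:2]+np.array([sx*hy,sy*hx])@L),z] for sx in(-1,1) for sy in(-1,1)]
for row in range(int(px(c,[*t[:2],zn+.09])[1]),int(px(c,[*t[:2],zn+.06])[1])+1,1):
    cols=np.nonzero(m[row])[0]
    if len(cols)<3: continue
    lo=[];hi=[]
    for z in np.linspace(zn+.03,zn+.12,90):
        for P in corners(.016,.016,z):
            q=px(c,P)
            if abs(q[1]-row)<.5: lo.append(q[0])
    print(row,'mask',cols.min(),cols.max()+1,'pred',np.min(lo).round(1),np.max(lo).round(1))
E
python3 n.py; python3 - <<'E'
from h import *
c=manip.get_calibration('scene');ax=np.array([np.cos(np.radians(69.8)),np.sin(np.radians(69.8))])
for n,s in(('win',.014),('well',-.024)):
    print(n,px(c,[*(np.array([.3915,-.3585])+s*ax),.012]))
print(pt(c,None,333.25,281.1,.012),pt(c,None,337,290.4,.012)[:2]+.038*ax)
E
```

```text
tcp [ 0.398  -0.3453  0.1677] nose z est 0.04172231787815872
0 24 along pct5,20,50,80 [-17.7 -16.5 -15.3 -13.5] across 1,5,50,95,99 [-7.7 -7.3  1.2 13.9 14.5]
0.012 18 along pct5,20,50,80 [-18.  -16.5 -14.9 -12.9] across 1,5,50,95,99 [-6.5 -5.5  4.9 13.4 13.6]
0.034 28 along pct5,20,50,80 [-22.9 -22.3 -20.   -6.5] across 1,5,50,95,99 [-15.  -14.8   0.3  17.   19.9]
0.05 44 along pct5,20,50,80 [-20.2 -19.1 -16.7 -10.7] across 1,5,50,95,99 [-13.6 -13.5  -1.8  18.3  19.3]
0.06 26 along pct5,20,50,80 [-18.4 -16.7 -14.7 -11.5] across 1,5,50,95,99 [-13.  -12.1  -1.8  14.   15.7]
0.07 35 along pct5,20,50,80 [-18.  -16.2 -14.6 -12.5] across 1,5,50,95,99 [-12.9 -12.5  -0.8  15.5  15.6]
0.08 19 along pct5,20,50,80 [-17.2 -16.  -14.9 -11.8] across 1,5,50,95,99 [-12.2 -12.   -1.2  18.8  19.1]
0.09 33 along pct5,20,50,80 [-17.8 -16.8 -14.5 -11.7] across 1,5,50,95,99 [-13.  -12.1  -0.2  16.   19.4]
255 mask 329 342 pred 326.6 340.5
256 mask 329 342 pred 326.5 340.4
257 mask 329 342 pred 326.5 340.4
258 mask 328 341 pred 326.5 340.4
259 mask 328 341 pred 326.5 340.3
260 mask 328 341 pred 326.5 340.3
win (np.float64(332.5108953297509), np.float64(280.58656923670264))
well (np.float64(336.35447320863295), np.float64(290.0831366879892))
[ 0.39691686 -0.34831665  0.012     ] [ 0.39715181 -0.34747058]
```

```bash
python3 go.py .3937 -.3471 .15 -110.2
```

```text
pos [ 0.398  -0.3453  0.1678] yaw -110.2 j [-0.33  0.31  1.13  1.86 -0.3   1.16 -1.02]
rows [-0.07  0.06  0.36] [ 0.   -0.01  0.  ]
```

```bash
python3 -m pendant '[[-0.03,0.03,0.1,0,0,0,-0.6],[-0.07,0.06,0.2,0,0,0,-0.6],[-0.07,0.06,0.28,0,0,0,-0.6],[-0.07,0.06,0.34,0,0,0,-0.6],[-0.07,0.06,0.36,0,0,0,-0.6],[-0.07,0.06,0.36,0,0,0,-0.6],[-0.07,0.06,0.36,0,0,0,-0.6],[-0.07,0.06,0.36,0,0,0,-0.6],[-0.07,0.06,0.36,0,0,0,-0.6],[-0.07,0.06,0.36,0,0,0,-0.6]]'; python3 n.py; python3 go.py .3937 -.3471 .138 -110.2; python3 - <<'E'
from h import *
import m
c=manip.get_calibration('scene');p,d,c=cam('scene');m.c,m.d=c,d
for r in manip.trace('check_cassette_center','scene')[:5]:
    u=r['box'][0]
    if 315<u<350: print(r['p'],r['box'],m.rect(r['pixels'],.012))
# bluish mask lower end & width
h=cv2.cvtColor(p,cv2.COLOR_RGB2HSV);b=(h[...,0]>98)&(h[...,0]<118)&(h[...,1]>130)&(np.hypot(*np.mgrid[-285:115,-334:306])<22)
print(b.sum(),m.rect(b,.012))
E
```

```text
clock: 24.3
position: [0.3934, -0.3466, 0.1493]
ee_rot: [0.985, -0.175, 0.0, -0.0]
ft_force: [-0.4, 0.4, -1.8]
grip_width: 0.368
grasp_force: 59.9
tcp [ 0.3934 -0.3466  0.1493] nose z est 0.02329734654469065
0 27 along pct5,20,50,80 [-17.3 -16.5 -15.  -11.8] across 1,5,50,95,99 [-7.7 -7.6  2.  14.1 14.4]
0.012 16 along pct5,20,50,80 [-17.2 -16.5 -15.  -12.2] across 1,5,50,95,99 [-7.  -6.   3.9 13.8 14.2]
0.034 28 along pct5,20,50,80 [-24.3 -23.1 -20.   -6.8] across 1,5,50,95,99 [-15.5 -15.2  -5.3  17.7  19.5]
0.05 38 along pct5,20,50,80 [-20.1 -18.5 -16.1  -9.1] across 1,5,50,95,99 [-13.9 -13.6  -3.4  16.2  18.8]
0.06 35 along pct5,20,50,80 [-18.6 -16.9 -14.9  -8.9] across 1,5,50,95,99 [-12.8 -12.1  -0.3  15.6  16.8]
0.07 25 along pct5,20,50,80 [-17.8 -15.7 -14.6 -11.8] across 1,5,50,95,99 [-12.4 -12.2  -0.7  15.7  15.8]
0.08 27 along pct5,20,50,80 [-18.1 -16.6 -14.8 -12.1] across 1,5,50,95,99 [-12.7 -12.5  -0.2  14.9  15.8]
0.09 22 along pct5,20,50,80 [-16.8 -16.1 -15.1 -11.7] across 1,5,50,95,99 [-13.1 -12.1  -1.7  15.3  18.7]
261 mask 328 340 pred 325.6 339.4
262 mask 328 340 pred 325.6 339.3
263 mask 327 340 pred 325.6 339.3
264 mask 327 340 pred 325.6 339.3
265 mask 327 340 pred 325.6 339.2
pos [ 0.3934 -0.3466  0.1493] yaw -110.2 j [-0.31  0.33  1.11  1.89 -0.32  1.12 -1.  ]
rows [0.01 0.01 0.23] [-0. -0.  0.]
0.67 [328.9, 275.9, 345.3, 294.0] ((389.1341857910156, -364.0426025390625), (77.0553970336914, 31.474342346191406), 70.09808349609375)
119 ((390.63427734375, -360.4124755859375), (76.37612915039062, 29.297340393066406), 69.00884246826172)
```

```bash
python3 -m pendant '[[0.01,0.01,0.04,0,0,0,-0.6],[0.01,0.01,0.08,0,0,0,-0.6],[0.01,0.01,0.12,0,0,0,-0.6],[0.01,0.01,0.16,0,0,0,-0.6],[0.01,0.01,0.18,0,0,0,-0.6],[0.01,0.01,0.2,0,0,0,-0.6],[0.01,0.01,0.2,0,0,0,-0.6],[0.01,0.01,0.2,0,0,0,-0.6],[0.01,0.01,0.2,0,0,0,-0.6],[0.01,0.01,0.2,0,0,0,-0.6]]'; python3 -c "
from h import *
for i in range(6): manip.camera('scene');o=manip.get_obs();print(o['position'].round(4),o['ft_force'].round(2))"
```

```text
clock: 25.75
position: [0.3937, -0.3473, 0.1393]
ee_rot: [0.985, -0.175, 0.0, -0.0]
ft_force: [-0.7, 0.0, -0.7]
grip_width: 0.368
grasp_force: 60.0
[ 0.3937 -0.3473  0.1393] [-0.53  0.39 -0.62]
[ 0.3937 -0.3473  0.1393] [-0.22  0.52 -0.6 ]
[ 0.3937 -0.3473  0.1393] [-0.47  0.77 -0.19]
[ 0.3937 -0.3473  0.1393] [-0.03  0.63  0.07]
[ 0.3937 -0.3473  0.1393] [-0.26  0.34 -0.37]
[ 0.3937 -0.3473  0.1393] [-0.22  0.11  0.1 ]
```

```bash
python3 -m pendant '[[0,0,0.02,0,0,0,-0.6],[0,0,0.04,0,0,0,-0.6],[0,0,0.06,0,0,0,-0.6],[0,0,0.08,0,0,0,-0.6],[0,0,0.09,0,0,0,-0.6],[0,0,0.09,0,0,0,-0.6],[0,0,0.09,0,0,0,-0.6],[0,0,0.09,0,0,0,-0.6],[0,0,0.09,0,0,0,-0.6],[0,0,0.09,0,0,0,-0.6]]'; python3 -c "
from h import *
F=[]
for i in range(12): manip.camera('scene');o=manip.get_obs();F.append(o['ft_force'])
print(o['position'].round(4),np.mean(F,0).round(2),o['torque'].round(3))"; python3 n.py
```

```text
clock: 27.3
position: [0.3937, -0.3473, 0.1348]
ee_rot: [0.985, -0.175, 0.0, -0.0]
ft_force: [-0.3, 0.1, 2.0]
grip_width: 0.368
grasp_force: 60.1
[ 0.3937 -0.3473  0.1348] [0.08 0.55 1.25] [ 0.155 -0.007 -0.035]
tcp [ 0.3937 -0.3473  0.1348] nose z est 0.00878141161171786
0 124 along pct5,20,50,80 [-44.3 -37.2 -21.8  -7.6] across 1,5,50,95,99 [-21.9 -15.7  -1.7  16.9  39.3]
0.012 13 along pct5,20,50,80 [-17.8 -16.2 -14.4 -14.2] across 1,5,50,95,99 [-5.7 -5.5  3.2 13.8 13.9]
0.034 29 along pct5,20,50,80 [-23.5 -22.2 -20.1  -7.1] across 1,5,50,95,99 [-15.2 -14.8  -7.8  17.3  19.6]
0.05 43 along pct5,20,50,80 [-21.7 -19.8 -17.   -9.9] across 1,5,50,95,99 [-13.6 -13.5  -2.3  17.2  19. ]
0.06 31 along pct5,20,50,80 [-17.8 -16.7 -14.  -12. ] across 1,5,50,95,99 [-12.5 -12.4  -0.4  14.8  15.3]
0.07 25 along pct5,20,50,80 [-17.  -15.6 -14.9 -12. ] across 1,5,50,95,99 [-12.7 -12.3  -2.9  15.2  19.1]
0.08 26 along pct5,20,50,80 [-16.7 -16.2 -15.  -12.5] across 1,5,50,95,99 [-13.  -12.9  -0.7  15.5  18.1]
0.09 30 along pct5,20,50,80 [-17.8 -16.2 -15.4 -10.8] across 1,5,50,95,99 [-12.8 -12.7  -0.4  17.7  19. ]
264 mask 328 341 pred 325.8 339.5
265 mask 328 341 pred 325.8 339.5
266 mask 328 341 pred 325.8 339.4
267 mask 327 340 pred 325.8 339.4
268 mask 327 340 pred 325.8 339.4
269 mask 327 340 pred 325.8 339.3
```

```bash
python3 - <<'E'
from h import *
t=manip.get_obs()['position'];ax=np.array([.3453,.9385]);rx=np.array([.9385,-.3453])
p,d,c=cam('scene')
nose=t[:2]+.0013*ax+.0027*rx
g=p[284:297,330:344].astype(float);w=np.clip(g[...,0]-95,0,None)
v,u=np.mgrid[284:297,330:344]
q=np.array([(w*u).sum(),(w*v).sum()])/w.sum()
s=(g[...,0]).astype(int);print(s)
m=np.hypot(u-337,v-290.4)<2.6;q=np.array([(w*m*u).sum(),(w*m*v).sum()])/(w*m).sum()
wl=pt(c,d,*q,.012)[:2];e=wl+.038*ax-nose
print(q,wl,'window-nose along/across mm',e@ax*1000,e@rx*1000)
E
```

```text
[[ 24  23  21  14  15  20  21  27  38  56  71  75  78  79]
 [ 26  22  26  21  21  22  27  31  40  51  68  75  78  77]
 [ 32  27  22  24  26  30  34  41  42  50  60  71  77  78]
 [ 28  27  27  30  29  41  49  54  48  46  54  69  77  77]
 [ 36  24  26  23  34  58  88  90  69  49  49  61  72  77]
 [ 37  32  24  30  45  86 133 136  98  57  49  59  70  70]
 [ 38  29  30  28  51 100 143 147 106  62  47  51  59  60]
 [ 45  36  31  33  46  74 106 109  80  52  44  46  52  51]
 [ 52  43  38  42  45  49  60  63  51  43  43  43  47  48]
 [ 65  59  45  40  42  41  41  42  39  39  41  40  43  51]
 [ 68  69  53  42  43  39  40  42  40  39  41  42  47  59]
 [ 60  67  54  38  39  36  42  42  48  55  54  57  62  68]
 [ 52  60  52  47  48  54  58  59  61  69  66  61  58  58]]
[336.58295964 289.74439462] [ 0.38455375 -0.38044509] window-nose along/across mm 2.4326890818083244 0.15616736563725253
```

```bash
python3 -c "
from workcell import manip
print(manip.hand_in())"
```

```text
the job is handed in; nothing more can be done
None
```

I handed the job in with the blue cassette in the empty lane, window end matching its neighbours, and the reader still gripped and held on it with about 3 N (hood in about 4.5 mm). By my measurements the hood is within about 2.5 mm of the window centre; the hand-in returned no verdict.

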